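# Pry open a charger's hinged cover

## Robot

A 6-joint arm with a two-finger parallel gripper is mounted at the origin on the work surface. World frame = base frame: x ahead of the robot, y to its left, z up, the work surface at z = 0. Lengths are in mm, angles in rad, forces in N, time in s.
With the tool pointing down it reaches from about 300 to 775 mm from the base axis. Payload 14.6 kg.
Tool frame: the origin (TCP) lies between the finger pads; the fingertips stand 19 mm ahead of it and the grasp point (between the pads) is the TCP (manip.tcp_to_tips is the distance from the TCP to the fingertips, in mm); x points along the fingers, z is the direction in which the jaws open and shut, and the axes are right-handed (so a half turn about x gives the same grasp; the last joint's range is limited). The gripper opens to 94 mm and grips with 3 to 60 N. Pads are 16 mm wide; open, the fingers measure 119 mm over their backs; the gripper's body (75 mm by 177 mm) begins 78 mm behind the grasp point.
Start: joints at [-1.365, 0.3, 1.521, -0, 1.321, -0.067], TCP at [148.179, -529.653, 224.446] pointing down, gripper open.
Joint ranges: [-3.03, 3.03], [-0.79, 2.21], [0.23, 2.52], [-1.04, 4.18], [0, 3.07], [-2.55, 2.55]. Speed limits (rad/s): [2.22, 2.22, 2.57, 3.14, 3.14, 3.14].

## Interface

Orientations are given as [roll, pitch, yaw] about the fixed x, y, z axes, in that order (R = Rz(yaw) Ry(pitch) Rx(roll)).
In Python, from cell import manip gives the robot as it stands.
- The arm moves only by the tool jog_arm, never from a script. Its argument "moves" is a list that holds one entry, the list of rows, each a list of 6 numbers: the shift along the world's x, y, z in mm, then the turn, a rotation vector about the world's x, y, z in degrees. In form: [[[dx, dy, dz, wx, wy, wz], ...]]. A call has 1 to 5 rows; each row shifts and turns the pose as measured when the row begins; what a row does not reach is not made up. A row lasts 1/10 s, in which the tool goes at most 50 mm and 8.59 degrees, less where a joint would pass 70% of its speed; a pose out of reach is approached as far as the arm can. A call is refused whole if a number of a shift passes 50 or a number of a turn 8.59, either way. A call with a gripper value outside its range is refused whole. "gripper" is the opening, from -1 (shut) to 1 (fully open), set as the call begins (left out, the last holds). The fingers move at their own pace and stop on an object; "squeeze" is the grip in N (left out, the last holds). Time passes only in rows, so rows that do not move let the fingers close. It gives the time, the measured TCP pose, the force and the opening at its end, in the units of the state.
- manip.read_state(): the state, without advancing time (a new reading comes with each control period).
- manip.camera(name): name is "scene" or "side" or "wrist"; returns (picture, depth): 480x640x3 uint8, blue, green, red; 480x640 float32, mm along the optical axis (not along the pixel's ray), 0 where there is no reading.
- manip.camera_params(name): a dict with "fx", "fy", "cx", "cy" (pixels), "rvec" (rotation vector, rad) and "tvec" (3), from world to camera coordinates, as OpenCV has them. Camera axes: x right, y down, z forward; pixel columns grow to the right and rows downward; lengths in mm; the calibration is good to about 2 mm. The wrist camera is an equidistant fisheye: a pixel r from the principal point sees the ray r / f radians off the axis. A picture is of the moment at which its call begins: read the wrist's pose just before it. camera_params takes no time and is no camera call; for the wrist camera it gives the pose at the moment of the call.
- manip.sign_off(): hands the job in, once; it reports no verdict.
The state is a dict: "clock": time; "joints": joint angles; "qd": joint speeds; "effort": joint torques, N m; "eef_pos": TCP position; "eef_rot": TCP orientation; "wrist_force": force on the tool from outside, world axes, zero at the start; "moment": the same for the moment, N m; "finger_gap": finger opening in mm.
Only numpy, scipy, OpenCV 4.12 (cv2) and the standard library are available. Lean on these libraries where they do the work, as an engineer would, in place of code of your own. Each camera call takes 0.05 s, during which the arm holds its last target. There are 200 camera calls.

## Task

Take the orange pry knife, work its blade into the slot under the black cover of the charger on the bench fixture, and lever the cover up until it stands wide open (past 60 degrees) so that the circuit board can be inspected. Then lay the knife flat in the tool tray, in the lane with the blue pad and lengthwise. Touch the cover only with the knife, never with the robot, do not press on the circuit board, and leave the bottle, jar, plug and brush where they are.

Things in the scene. Friction and masses are not known exactly. Their poses are not given: they have to be found in the camera images.
- charger: Fixed aluminium fixture block (110 deep x 160 wide x 40 high) holding a white open-topped charger housing (84 deep in x, 130 wide in y, walls 3 thick, from 40 to 84 mm above the bench). Origin on the bench under the centre of both; z up; -x is the front side, with the slot, which faces roughly to the robot; +x is the hinge side. Black plastic stops at the housing's sides reach 58 mm above the bench.
- slot (a point): Centre of the slot's mouth at the outer face of the housing's front wall: an opening 48 wide (y) and 6 high (z, 78 to 84 mm above the bench) between the housing wall, marked with an orange line, and the cover's underside. Same axes as the charger; enter along +x. The inside is hollow: the tallest thing inside the housing (on the board) ends 15 mm below the slot's lower edge.
- hinge (a point): Centre of the cover's hinge line, 84 mm in +x and 3 mm above the slot point; the line runs along this point's y axis, level with the closed cover's underside.
- cover (a joint): Angle of the black cover (84 x 130 x 4 thick, 50 g) in rad: 0 closed and flat on the housing, grows as the front edge rises and swings back over the hinge, stop at 1.9. Stiff hinge: it stays where it is left, and takes about 2 to 3 N at the front edge to move.
- cover_edge (a point): Middle of the lower front edge of the cover, 84 mm from the hinge line; moves with the cover.
- board: Green circuit board with components inside the housing under the cover, fixed; origin 46 mm above the bench, its components reach 63 mm above the bench.
- knife_center (a point): Loose pry knife lying on the bench: centre of its orange handle (110 long x 16 wide x 22 high), half-way up (11 mm above the bench). x points along the knife to the blade's tip, z up. The steel blade, 16 wide x 2.5 thick, runs on from the handle's front end, at half height, parallel to the handle. Mass about 70 g, balance point 10 to 15 mm ahead of this point.
- knife_tip (a point): Middle of the tip of the knife's blade, 120 mm along x from knife_center.
- tray: Fixed grey tool tray, outside 222 long (x) x 156 wide (y) x 18 high, walls and lengthwise middle divider 4 thick, floor 4 mm; origin on the bench under its centre. Two lanes, each 72 wide and 214 long.
- pad_center (a point): Centre of the top of the blue pad (200 x 62 x 3, fixed) in the free lane of the tray, 7 mm above the bench; x along the lane, z up. The knife is to lie on it, either end first.
- brush_center (a point): Loose brush lying in the tray's other lane (130 long, 22 wide, 10 high), centre of it; bystander.
- bottle_center (a point): Blue bottle standing beside the path in front of the charger (40 dia x 110 high), half-way up; bystander.
- jar_center (a point): Amber jar standing on the other side of that path (44 dia x 60 high), half-way up; bystander.
- plug_center (a point): White and black wall plug lying beside the knife, 85 to 100 mm to the left of its handle (seen along the blade) (50 x 44 x 30 high, brass pins along its x reaching 41 from the centre), half-way up; bystander.
Things that resemble listed ones, but are neither listed nor needed, are in the scene too. Several things look just like the part that bears knife_center: the one meant starts farthest from the robot's base.

How it is judged (in metres and radians):
On the way, in this order (a step that is already met when the one before it is completed fails the run):
1. the knife's blade is in the slot under the cover, which is still closed (x of knife_tip in the frame of slot above 0.005 m and z of knife_tip in the frame of slot between -0.006 and 0.006 m and y of knife_tip in the frame of slot between -0.026 and 0.026 m and value of joint cover below 0.06 rad).
2. the knife levers the cover up (value of joint cover above 0.12 rad and contact force between knife and cover above 0.3 N).
3. the cover is past 60 degrees (value of joint cover above 1.05 rad), for 0.1 s.
At the end, for the whole second after the job is handed in: The cover stays open beyond 60 degrees (1.05 rad); the knife lies flat, at rest and let go in the blue-pad lane: handle centre and blade tip within 33 mm of the lane's centre line and no more than 17 mm above the pad, with the whole knife between the tray's end walls (value of joint cover above 1.05 rad and y of knife_center in the frame of pad_center between -0.033 and 0.033 m and y of knife_tip in the frame of pad_center between -0.033 and 0.033 m and x of knife_center in the frame of pad_center between -0.065 and 0.065 m and x of knife_tip in the frame of pad_center between -0.11 and 0.11 m and z of each of knife_center, knife_tip in the frame of pad_center below 0.017 m and linear speed of knife below 0.02 m/s); the robot touches nothing.
It fails at once if the robot itself touches the cover (contact force between any of the fingers, the arm and cover above 0.5 N).
It fails at once if the knife presses on the circuit board (over 3 N) (contact force between knife and board above 3 N).
It fails at once if a bystander is moved by more than 25 mm (distance of any of bottle_center, jar_center, plug_center, brush_center from where it was at the start of the episode above 0.025 m).
It fails at once if the bottle or the jar is tipped (angle between any of bottle_center, jar_center's own z axis and vertical above 0.5 rad).
It also fails if it takes over 61 s, if anything falls off the work surface, if the arm or the gripper's body presses on something with over 40 N, if the wrist force passes 120 N, or if a joint passes its speed limit or range.

## Working session

There is one attempt and no reset: what is moved stays moved. The work goes in short steps, Python scripts to look and compute and a tool call to move; the robot and the scene stay as the last step left them, time stands still between calls to the robot, and variables do not carry over. Pictures are saved under pics/ and viewed, about 8 in all and at most 12, crops included, and the job is handed in when it is done.

Besides the shell and the picture viewer there is one more tool, called after ">>>" as a command line: name --argument value ..., lists and objects as JSON in quotes. jog_arm: Moves the arm, as the interface text tells. Its arguments: {"type":"object","properties":{"moves":{"type":"array","items":{"type":"array","items":{"type":"array","items":{"type":"number"}}}},"gripper":{"type":"number"},"squeeze":{"type":"number"}},"required":["moves"]}

```bash
ls; mkdir -p pics; cat > h.py <<'E'
import numpy as np, cv2
from cell import manip
def P(n):
    p=manip.camera_params(n); R=cv2.Rodrigues(np.array(p['rvec'],float))[0]; return p,R,np.array(p['tvec'],float).ravel()
def cloud(n,d,fish=False):
    p,R,t=P(n); v,u=np.mgrid[0:480,0:640]
    x=(u-p['cx'])/p['fx']; y=(v-p['cy'])/p['fy']
    c=np.stack([x*d,y*d,d],-1); w=(c-t)@R; w[d<=0]=np.nan; return w
def ray(n,u,v,z):
    p,R,t=P(n); r=np.array([(u-p['cx'])/p['fx'],(v-p['cy'])/p['fy'],1]); o=-R.T@t; r=R.T@r
    return o+r*(z-o[2])/r[2]
E
python3 - <<'E'
from h import *
s=manip.read_state(); print(s)
for n in ('scene','side'):
    im,d=manip.camera(n); cv2.imwrite(f'pics/{n}0.png',im); np.save(f'pics/{n}0.npy',d); p,R,t=P(n); print(n,-R.T@t,p['fx'])
E
```

```text
pics
{'clock': 0.0, 'joints': array([-1.36459230e+00,  3.00522457e-01,  1.52159285e+00, -8.78471037e-06,
        1.32069277e+00, -6.65919356e-02]), 'qd': array([-0.00013628, -0.00148491, -0.00079956, -0.00096782,  0.00075931,
       -0.00072709]), 'effort': array([-6.99309003e-04, -5.31808627e+01, -3.52737665e+01,  7.08849868e-02,
        2.43802113e-02, -4.85009537e-05]), 'eef_pos': array([ 148.13306793, -529.42245611,  223.85316815]), 'eef_rot': array([3.08200127, 1.56958088, 1.78400308]), 'wrist_force': array([ 0.00236509,  0.24255726, -0.33182917]), 'moment': array([ 0.01340234, -0.03797018,  0.03156622]), 'finger_gap': 93.7622962400316}
scene [1086.15274986  326.91910043  995.60833408] 603.300206900548
side [ 34.17303211 601.64940724 803.90452165] 514.1567391365813
```

View pics/scene0.png

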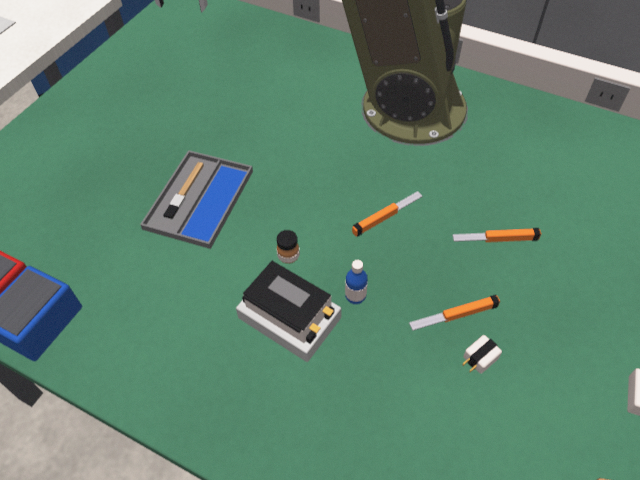

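View pics/side0.png

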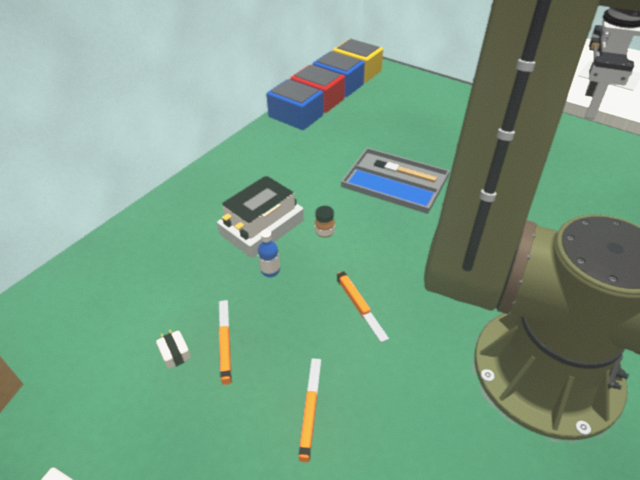

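Scene view: three orange knives, with handles at about (470,309), (512,236) and (376,219). Charger at (288,300), jar (288,246), bottle (356,283), plug (483,353), tray (197,197). Side view: the same knives at (225,350), (309,420) and (355,295). The one beside the plug looks farthest from the base, so I'll compute positions to check.

```bash
cat > m.py <<'E'
from h import *
def comps(n,im,mask,d,amin=60):
    w=cloud(n,d); k,l,st,c=cv2.connectedComponentsWithStats(mask.astype(np.uint8)*255)
    out=[]
    for i in range(1,k):
        if st[i,4]>=amin:
            q=w[l==i]; q=q[~np.isnan(q[:,0])]
            zt=np.percentile(q[:,2],95); top=q[q[:,2]>zt-4]
            r=cv2.minAreaRect(top[:,:2].astype(np.float32))
            out.append(c[i]); print(n,c[i].round(),st[i,4],'ztop',zt.round(1),'med',np.median(q,0).round(1),'rect',np.round(r[0],1),np.round(r[1],1),round(r[2],1),'R',np.hypot(*r[0]).round())
if __name__=='__main__':
  for n in ('scene','side'):
    im=cv2.imread(f'pics/{n}0.png'); d=np.load(f'pics/{n}0.npy'); H=cv2.cvtColor(im,cv2.COLOR_BGR2HSV); h,s,v=[H[...,i].astype(int) for i in range(3)]
    print('orange'); comps(n,im,(h>5)&(h<20)&(s>200)&(v>120),d)
    print('blue'); comps(n,im,(h>100)&(h<125)&(s>170)&(v>90),d,200)
    print('steel'); comps(n,im,(s<50)&(v>130)&(h>=0),d,100)
    print('dark'); comps(n,im,(v<60)&(s<120),d,60)
E
python3 m.py
```

```text
orange
blue
scene [214. 204.] 1974 ztop 8.7 med [ 477.3 -261.9    5.5] rect [ 471.9 -261.8] [199.3  60.9] 8.6 R 540.0
scene [ 41. 321.] 1724 ztop 80.2 med [ 870.8 -346.4   67.2] rect [ 861.6 -391.7] [127.4  99.8] 0.6 R 946.0
scene [356. 280.] 283 ztop 85.9 med [552.2 106.7  73.4] rect [547.1 105.8] [12.5 21.4] 28.0 R 557.0
steel
scene [37. 30.] 5091 ztop -67.8 med [   94.3 -1135.4   -72.5] rect [  151.2 -1109.8] [415.8 342.7] 26.1 R 1120.0
scene [550.  56.] 3069 ztop 91.2 med [-212.2  247.9   87.6] rect [-167.6  251.2] [240.6 416.3] 12.7 R 302.0
scene [ 17. 104.] 894 ztop -605.6 med [  -68.4 -1780.8  -753.7] rect [  107.2 -1319.7] [779.   85.3] 51.8 R 1324.0
scene [181. 196.] 1775 ztop 14.1 med [ 494.6 -333.7    2.8] rect [ 482.9 -324.7] [216.9  69.2] 6.7 R 582.0
scene [408. 200.] 207 ztop 14.2 med [283.8 103.6  10.4] rect [288.  105.1] [17.9 65.2] 63.3 R 307.0
scene [469. 237.] 243 ztop 14.1 med [319.1 249.4  11. ] rect [321.5 250.8] [18.5 65.4] 26.9 R 408.0
scene [357. 265.] 112 ztop 110.9 med [542.3 101.6 107.5] rect [542.  102.3] [19.  17.6] 25.1 R 552.0
scene [289. 291.] 524 zto
[... 4197 characters left out ...]
0.  21.] 237 ztop 405.6 med [ 148.8 -499.5  402.3] rect [ 154.6 -507.8] [30.5 67.9] 73.1 R 531.0
side [612.  66.] 135 ztop 345.9 med [ 128.2 -445.4  342.6] rect [ 127.7 -444.9] [62.8 14.4] 8.5 R 463.0
side [515. 100.] 635 ztop 519.0 med [167.6  40.7 492.1] rect [169.3  32.1] [11.8  7.3] 16.3 R 172.0
side [591.  88.] 62 ztop 240.5 med [ 162.7 -576.2  227.6] rect [ 162.5 -574.9] [ 7.3 10.5] 30.8 R 597.0
side [496. 165.] 409 ztop 441.9 med [162.8  65.1 416. ] rect [164.8  56.7] [12.   6.4] 5.0 R 174.0
side [475. 236.] 338 ztop 365.2 med [157.4  97.4 317.6] rect [159.4  82.3] [11.4  6. ] 2.2 R 179.0
side [560. 353.] 332 ztop 143.1 med [ -1.3  67.3 139.1] rect [-0.7 54.7] [133.6  42. ] 0.9 R 55.0
```

```bash
python3 - <<'E'
from m import *
for n in ('scene','side'):
    im=cv2.imread(f'pics/{n}0.png'); d=np.load(f'pics/{n}0.npy'); H=cv2.cvtColor(im,cv2.COLOR_BGR2HSV); h,s,v=[H[...,i].astype(int) for i in range(3)]
    comps(n,im,(h>=5)&(h<=25)&(s>170)&(v>140),d,15)
im=cv2.imread('pics/scene0.png');a=cv2.resize(im[280:390,390:520],None,fx=3,fy=3,interpolation=2)
im=cv2.imread('pics/side0.png');b=cv2.resize(im[170:280,205:345],None,fx=3,fy=3,interpolation=2)
cv2.imwrite('pics/crop1.png',np.hstack([a,b])[:,:800]); 
E
```

```text
scene [378. 215.] 281 ztop 24.1 med [359.9  66.1  20.6] rect [360.   67.6] [15.8 91.2] 61.9 R 366.0
scene [354. 230.] 21 ztop 22.7 med [411.7  38.7  18.6] rect [412.1  36.9] [11.7  4. ] 60.0 R 414.0
scene [509. 233.] 333 ztop 23.9 med [281.7 319.   20.6] rect [282.2 320.6] [16.8 94.1] 30.2 R 427.0
scene [468. 307.] 408 ztop 23.7 med [480.8 301.7  20.5] rect [480.4 302.5] [15.6 95. ] 45.1 R 568.0
side [372.  56.] 24 ztop 81.6 med [ 796.4 -705.8   77.7] rect [ 797.1 -708.5] [78.2 16. ] 80.5 R 1066.0
side [354. 294.] 322 ztop 26.5 med [355.9  66.3  23.3] rect [358.   64.7] [13.4 97.3] 61.7 R 364.0
side [224. 349.] 367 ztop 26.1 med [476.1 301.4  23.7] rect [477.5 299.4] [14.7 91.1] 45.1 R 564.0
side [225. 379.] 38 ztop 24.7 med [435.4 342.4  21.3] rect [435.5 341.4] [11.3  4.7] 32.2 R 553.0
side [308. 420.] 511 ztop 25.8 med [276.8 320.2  23.7] rect [278.4 317.3] [14.8 91.4] 29.9 R 422.0
side [304. 457.] 46 ztop 24.8 med [248.3 369.1  20.8] rect [248.4 368.7] [12.1  3.7] 29.3 R 445.0
```

View pics/crop1.png

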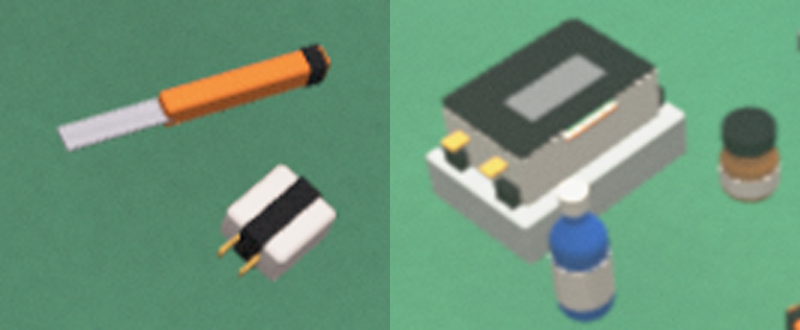

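Knife candidates: scene (468,307) at R=568, (509,233) at R=427 and (378,215) at R=366. The one meant is (468,307), the farthest, with the plug to its left along the blade. The crop confirms this: blade at the lower left, plug beside the handle, and the slot's orange line on the charger's robot-facing side.

```bash
cat >> h.py <<'E'
from scipy.spatial.transform import Rotation as Ro
def pose(jaw_deg=None,tgt=None):
    s=manip.read_state(); R=Ro.from_euler('xyz',s['eef_rot']).as_matrix()
    print('t',round(s['clock'],2),'tcp',s['eef_pos'].round(1),'toolx',R[:,0].round(3),'jaw',R[:,2].round(3),'jawdeg',np.degrees(np.arctan2(R[1,2],R[0,2])).round(2),'q',s['joints'].round(2),'F',s['wrist_force'].round(1),'gap',s['finger_gap'].round(1))
    if jaw_deg is not None:
        for a in (jaw_deg,jaw_deg+180):
            z=np.array([np.cos(np.radians(a)),np.sin(np.radians(a)),0]); x=np.array([0,0,-1.]); T=np.stack([x,np.cross(z,x),z],1)
            print(' rotvec to',a,np.degrees(Ro.from_matrix(T@R.T).as_rotvec()).round(2))
    if tgt is not None: print(' shift',(np.array(tgt)-s['eef_pos']).round(1))
    return s,R
E
python3 -c "
from h import *
pose(45.1,[503,277,200])"
```

```text
Traceback (most recent call last):
  File "h.py", line 15, in pose
    print('t',round(s['clock'],2),'tcp',s['eef_pos'].round(1),'toolx',R[:,0].round(3),'jaw',R[:,2].round(3),'jawdeg',np.degrees(np.arctan2(R[1,2],R[0,2])).round(2),'q',s['joints'].round(2),'F',s['wrist_force'].round(1),'gap',s['finger_gap'].round(1))
                                                                                                                                                                                                                                 ^^^^^^^^^^^^^^^^^^^^^
AttributeError: 'float' object has no attribute 'round'
```

>>> jog_arm --moves '[[[22,50,0,0,0,0],[22,50,0,0,0,0],[22,50,0,0,0,0],[22,50,0,0,0,0],[22,50,0,0,0,0]]]'

```text
clock: 0.6
eef_pos: [247.1, -298.1, 220.6]
eef_rot: [-3.063, 1.565, 1.916]
wrist_force: [0.8, -1.0, 0.6]
finger_gap: 93.8
```

```bash
sed -i "s/s\['finger_gap'\].round(1)/round(s['finger_gap'],1)/" h.py; python3 -c "
from h import *
pose(45.1,[503,277,200])"
```

```text
t 0.6 tcp [ 247.1 -298.1  220.6] toolx [-0.002  0.006 -1.   ] jaw [ 0.263 -0.965 -0.006] jawdeg -74.76 q [-0.97 -0.07  1.94  0.    1.27  0.33] F [ 0.8 -1.   0.6] gap 93.8
 rotvec to 45.1 [-8.0000e-02 -4.1000e-01  1.1986e+02]
 rotvec to 225.1 [ -0.36   0.07 -60.14]
 shift [255.9 575.1 -20.6]
```

>>> jog_arm --moves '[[[22,46,0,0,0,8.5],[22,46,0,0,0,8.5],[22,46,0,0,0,8.5],[22,46,0,0,0,8.5],[22,46,0,0,0,8.5]]]'

```text
clock: 1.1
eef_pos: [352.1, -71.1, 220.8]
eef_rot: [3.113, 1.566, 2.561]
wrist_force: [1.5, -0.6, 0.4]
finger_gap: 93.8
```

>>> jog_arm --moves '[[[22,46,0,0,0,8.5],[22,46,0,0,0,8.5],[22,46,0,0,0,8.5],[22,46,0,0,0,8.5],[22,46,0,0,0,8.5]]]'

```text
clock: 1.6
eef_pos: [457.1, 156.1, 220.8]
eef_rot: [3.12, 1.568, -2.965]
wrist_force: [1.1, -0.2, -0.1]
finger_gap: 94.1
```

```bash
python3 -c "
from h import *
pose(45.1,[503,277,200])"
```

```text
t 1.6 tcp [457.1 156.1 220.8] toolx [-0.003 -0.001 -1.   ] jaw [ 0.98   0.197 -0.003] jawdeg 11.37 q [0.25 0.16 1.71 0.   1.28 0.05] F [ 1.1 -0.2 -0.1] gap 94.1
 rotvec to 45.1 [ 0.08 -0.16 33.73]
 rotvec to 225.1 [-2.0000e-01 -1.0000e-01 -1.4627e+02]
 shift [ 45.9 120.9 -20.8]
```

>>> jog_arm --moves '[[[13,32,-6,0,0,8.5],[13,32,-6,0,0,8.5],[13,32,-6,0,0,8.5],[8,25,-3,0,0,8.5],[0,0,0,0,0,0]]]'

```text
clock: 2.1
eef_pos: [505.2, 287.5, 196.0]
eef_rot: [2.888, 1.564, -2.59]
wrist_force: [0.0, 0.3, -0.7]
finger_gap: 93.8
```

```bash
cat >> h.py <<'E'
def wray(p,u,v,z):
    R=cv2.Rodrigues(np.array(p['rvec'],float))[0]; t=np.array(p['tvec'],float).ravel()
    a=np.array([u-p['cx'],v-p['cy']],float).reshape(2,-1); r=np.hypot(*a); th=r/p['fx']
    d=np.stack([np.sin(th)*a[0]/np.maximum(r,1e-9),np.sin(th)*a[1]/np.maximum(r,1e-9),np.cos(th)]); o=-R.T@t; d=R.T@d
    return (o[:,None]+d*(z-o[2])/d[2]).T
def hsv(im):
    H=cv2.cvtColor(im,cv2.COLOR_BGR2HSV); return [H[...,i].astype(int) for i in range(3)]
def fit(mask,p,z,amin=200):
    k,l,st,c=cv2.connectedComponentsWithStats(mask.astype(np.uint8)*255)
    for i in range(1,k):
        if st[i,4]>=amin:
            v,u=np.nonzero(l==i); q=wray(p,u,v,z)[:,:2]; r=cv2.minAreaRect(q.astype(np.float32))
            print(' px',c[i].round(),st[i,4],'med',np.median(q,0).round(1),'rect',np.round(r[0],1),np.round(r[1],1),round(r[2],2))
E
python3 - <<'E'
from h import *
pose(45.1,[503,277,200]); p=manip.camera_params('wrist'); im,d=manip.camera('wrist'); cv2.imwrite('pics/w1.png',im); R=cv2.Rodrigues(np.array(p['rvec']))[0]; print('cam',-R.T@p['tvec'],p['fx'])
h,s,v=hsv(im)
print('orange');fit((h>=5)&(h<=25)&(s>170)&(v>140),p,22,400)
print('steel');fit((s<50)&(v>130),p,12,400)
E
```

```text
t 2.1 tcp [505.2 287.5 196. ] toolx [-0.005 -0.003 -1.   ] jaw [ 0.693  0.721 -0.006] jawdeg 46.16 q [ 0.45  0.4   1.46 -0.    1.29 -0.35] F [ 0.   0.3 -0.7] gap 93.8
 rotvec to 45.1 [ 0.19 -0.31 -1.06]
 rotvec to 225.1 [  0.48   0.29 178.94]
 shift [ -2.2 -10.5   4. ]
cam [449.60842237 342.55651696 356.39855395] 371.64829954431775
orange
 px [179.  42.] 1391 med [283.6 314.5] rect [283.  315.8] [17.7 87.1] 30.32
 px [312. 194.] 1687 med [477.5 301.5] rect [478.3 301. ] [15.2 92.7] 45.14
 px [ 91. 267.] 1442 med [359.8  71.7] rect [361.5  70.8] [28.  94.9] 62.18
steel
 px [554.  18.] 2638 med [513.7 620.6] rect [522.8 632.8] [134.5  57. ] 61.19
 px [161. 118.] 1061 med [319.5 248.8] rect [319.5 248.6] [18.  66.7] 29.92
 px [ 67. 200.] 692 med [286.7 102.1] rect [287.  101.8] [19.2 67.3] 61.5
 px [424. 209.] 835 med [563.1 368.8] rect [563.  368.7] [16.2 57.3] 68.93
 px [394. 219.] 1022 med [549.7 339.9] rect [550.4 339.8] [18. 57.] 66.54
 px [311. 275.] 1051 med [535.8 243.9] rect [536.2 243.5] [17.4 65.2] 45.27
 px [224. 358.] 490 med [540.1 101.2] rect [539.3 100.4] [36.2 31.5] 33.62
 px [259. 420.] 4342 med [624.2  44.6] rect [671.4  90.7] [358.8 104.9] 47.94
 px [471. 410.] 440 med [811.5 257.3] rect [819.9 260. ] [37.4 69.3] 72.35
 px [202. 413.] 408 med [575.5  10.7] rect [575.3   9.9] [28.7 41.1] 29.76
```

View pics/w1.png

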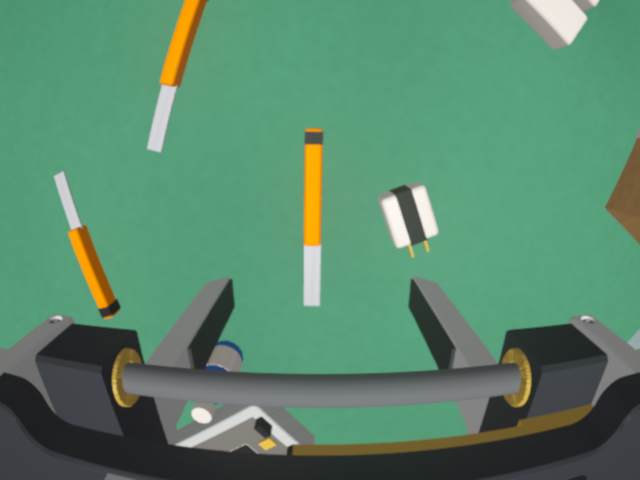

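The wrist view shows the chosen knife at (312,215): orange handle at (312,194), blade pointing down to (311,305), plug to the right at (410,215). Descending with the fingers part-closed to clear the plug.

>>> jog_arm --moves '[[[-2,-5,-38,0.2,-0.3,-1.1],[-1,-3,-38,0,0,0],[-1,-1,-38,0,0,0],[0,0,-30,0,0,0],[0,0,0,0,0,0]]]' --gripper -0.1 --squeeze 50

```text
clock: 2.65
eef_pos: [499.9, 272.7, 49.7]
eef_rot: [-0.466, 1.568, 0.299]
wrist_force: [-0.7, 0.1, 0.4]
finger_gap: 57.4
```

```bash
python3 -c "
from h import *
pose(45.1,[501,278.5,23])"
```

```text
t 2.65 tcp [499.9 272.7  49.7] toolx [ 0.002  0.001 -1.   ] jaw [0.721 0.693 0.002] jawdeg 43.84 q [ 0.44  0.54  1.62 -0.    0.98 -0.33] F [-0.7  0.1  0.4] gap 57.4
 rotvec to 45.1 [-0.05  0.14  1.26]
 rotvec to 225.1 [ 2.2000e-01  7.0000e-02 -1.7874e+02]
 shift [  1.1   5.8 -26.7]
```

>>> jog_arm --moves '[[[1,5.5,0,0,0,1.2],[0,0,-13,0,0,0],[0,0,-12,0,0,0],[0,0,0,0,0,0]]]'

```text
clock: 3.05
eef_pos: [503.0, 278.4, 27.9]
eef_rot: [-0.389, 1.562, 0.394]
wrist_force: [0.2, -0.7, 0.1]
finger_gap: 42.1
```

```bash
python3 -c "
from h import *
pose(45.1,[501,278.5,23])"
```

```text
t 3.05 tcp [503.  278.4  27.9] toolx [ 0.008  0.003 -1.   ] jaw [0.708 0.706 0.008] jawdeg 44.91 q [ 0.44  0.58  1.62 -0.    0.93 -0.34] F [ 0.2 -0.7  0.1] gap 42.1
 rotvec to 45.1 [-0.19  0.45  0.19]
 rotvec to 225.1 [   0.7     0.29 -179.81]
 shift [-2.   0.1 -4.9]
```

>>> jog_arm --moves '[[[-1,0,-5,-0.2,0.4,0],[0,0,0,0,0,0]]]'

```text
clock: 3.25
eef_pos: [502.2, 278.5, 23.1]
eef_rot: [-0.963, 1.57, -0.179]
wrist_force: [0.3, -0.3, 0.2]
finger_gap: 42.3
```

>>> jog_arm --moves '[[[0,0,0,0,0,0],[0,0,0,0,0,0],[0,0,0,0,0,0],[0,0,0,0,0,0]]]' --gripper -1 --squeeze 55

```text
clock: 3.65
eef_pos: [502.6, 278.8, 23.9]
eef_rot: [-0.633, 1.569, 0.15]
wrist_force: [-0.3, -0.6, -1.1]
finger_gap: 15.5
```

```bash
python3 -c "
from h import *
pose(45.1)"
```

```text
t 3.65 tcp [502.6 278.8  23.9] toolx [ 0.002  0.    -1.   ] jaw [0.708 0.706 0.002] jawdeg 44.9 q [ 0.44  0.59  1.61 -0.    0.94 -0.34] F [-0.3 -0.6 -1.1] gap 15.5
 rotvec to 45.1 [-0.02  0.13  0.2 ]
 rotvec to 225.1 [ 2.000e-01  3.000e-02 -1.798e+02]
```

>>> jog_arm --moves '[[[0,0,30,0,0,0],[0,0,45,0,0,0],[0,-20,45,0,0,0],[0,-40,30,0,0,8.5],[0,-40,0,0,0,8.5]]]'

```text
clock: 4.15
eef_pos: [500.3, 178.5, 178.1]
eef_rot: [-2.215, 1.567, -1.124]
wrist_force: [2.1, 0.2, -2.3]
finger_gap: 15.5
```

>>> jog_arm --moves '[[[-5,-40,0,0,0,8.5],[-5,-40,0,0,0,8.5],[-5,-35,0,0,0,4],[-5,-20,0,0,0,0],[0,0,0,0,0,0]]]'

```text
clock: 4.65
eef_pos: [479.3, 37.4, 180.4]
eef_rot: [-1.817, 1.563, -0.361]
wrist_force: [-0.0, 0.4, -0.6]
finger_gap: 15.5
```

```bash
python3 - <<'E'
from h import *
pose(82.8,[482,33,180]); 
from m import comps
for n in ('scene','side'):
    im,d=manip.camera(n); cv2.imwrite(f'pics/{n}1.png',im); np.save(f'pics/{n}1.npy',d)
p=manip.camera_params('wrist');im,d=manip.camera('wrist'); cv2.imwrite('pics/w2.png',im); R=cv2.Rodrigues(np.array(p['rvec']))[0]; print('cam',-R.T@p['tvec'],p['fx'])
np.savez('pics/w2.npz',**{k:np.array(v) for k,v in p.items()})
E
```

```text
t 4.65 tcp [479.3  37.4 180.4] toolx [ 0.007 -0.003 -1.   ] jaw [ 0.115  0.993 -0.002] jawdeg 83.38 q [ 0.    0.19  1.77 -0.    1.18 -1.45] F [-0.   0.4 -0.6] gap 15.5
 rotvec to 82.8 [ 0.15  0.4  -0.58]
 rotvec to 262.8 [ -0.63   0.24 179.41]
 shift [ 2.7 -4.4 -0.4]
cam [400.81615741  48.76702084 340.05967164] 371.64829954431775
```

View pics/w2.png

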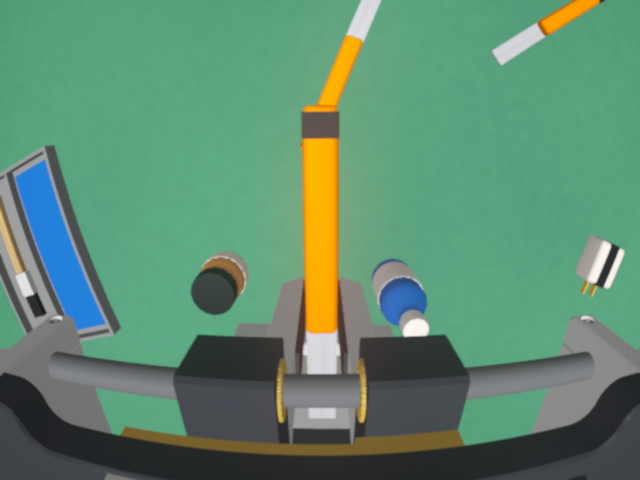

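Wrist view: the knife is held straight (handle x=322, rows 110–330; blade tip near (320,418)). The gripper hides the charger, so I'll measure tip and cover from the fixed cameras.

```bash
python3 - <<'E'
from h import *
from m import comps
for n in ('scene','side'):
    im=cv2.imread(f'pics/{n}1.png'); d=np.load(f'pics/{n}1.npy'); h,s,v=hsv(im)
    w=cloud(n,d); 
    near=(w[...,0]>380)&(w[...,0]<760)&(abs(w[...,1])<130)&(w[...,2]>70)
    print('cover');m=(v<80)&(s<120)&near&(w[...,2]<100)&(w[...,0]>585);comps(n,im,m,d,300)
    mm=cv2.morphologyEx((near&(w[...,2]<100)&(w[...,2]>80)&(w[...,0]>585)).astype(np.uint8),cv2.MORPH_OPEN,np.ones((3,3)));comps(n,im,mm>0,d,300)
    print('steel');comps(n,im,(s<60)&(v>110)&near&(w[...,2]>140)&(w[...,2]<200)&(w[...,0]>490),d,20)
    print('orange');comps(n,im,(h>=5)&(h<=25)&(s>170)&(v>120)&near&(w[...,2]>140),d,20)
    print('line');comps(n,im,(h>=3)&(h<=25)&(s>120)&(v>120)&near&(w[...,2]<100),d,8)
a=cv2.imread('pics/scene1.png')[180:360,210:400]; b=cv2.imread('pics/side1.png')[140:300,200:390]
a=cv2.resize(a,(400,400*180//190)); b=cv2.resize(b,(400,400*160//190)); c=np.zeros((400,800,3),np.uint8); c[:a.shape[0],:400]=a; c[:b.shape[0],400:]=b; cv2.imwrite('pics/crop2.png',c)
E
```

```text
cover
scene [285. 298.] 2670 ztop 89.7 med [653.5  15.5  86.9] rect [643.6  13.5] [129.8  91.1] 82.8 R 644.0
scene [286. 297.] 3395 ztop 89.9 med [645.5  16.7  87. ] rect [643.7  13.8] [130.6  91.1] 82.8 R 644.0
steel
scene [345. 208.] 66 ztop 198.7 med [491.7  53.  184.5] rect [491.4  53.1] [9.2 2.4] 88.4 R 494.0
scene [325. 225.] 296 ztop 170.4 med [529.3  33.5 168.1] rect [528.3  33.7] [16.7 67.1] 85.0 R 529.0
orange
scene [361. 182.] 40 ztop 291.2 med [419.4  50.6 176.2] rect [507.7  87.8] [3.5 0.9] 89.4 R 515.0
scene [356. 192.] 29 ztop 178.6 med [441.3  50.6 171.6] rect [476.4  62.3] [77.4  5. ] 20.6 R 480.0
scene [338. 205.] 89 ztop 179.7 med [487.9  36.4 177.2] rect [483.9  34.2] [29.7 14.2] 22.7 R 485.0
line
scene [327. 311.] 43 ztop 73.1 med [629.1  88.6  71.4] rect [630.1  88.4] [12.4 16.9] 5.4 R 636.0
scene [314. 328.] 40 ztop 74.0 med [669.7  83.4  71.6] rect [669.9  83.1] [15.5 13.2] 81.1 R 675.0
cover
side [252. 201.] 860 ztop 92.3 med [651.4  30.6  90.1] rect [641.  20.] [108.7  85.5] 83.0 R 641.0
side [254. 202.] 1587 ztop 92.4 med [637.8  26.   90. ] rect [641.6  19.7] [115.2  90.4] 82.4 R 642.0
steel
side [295. 196.] 61 ztop 172.9 med [517.   36.2 171.2] rect [509.   38.5] [16.2 47.1] 66.5 R 510.0
orange
side [325. 211.] 272 ztop 181.8 med [438.2  44.3 179.9] rect [441.6  42. ] [18. 84.] 83.8 R 444.0
line
side [226. 217.] 24 ztop 74.6 med [666.8  83.8  72.6] rect [668.4  81.2] [15.8 13.4] 86.2 R 673.0
side [239. 226.] 24 ztop 75.8 med [625.8  87.7  73.6] rect [626.8  85.6] [13.1 15.2] 8.2 R 633.0
```

View pics/crop2.png

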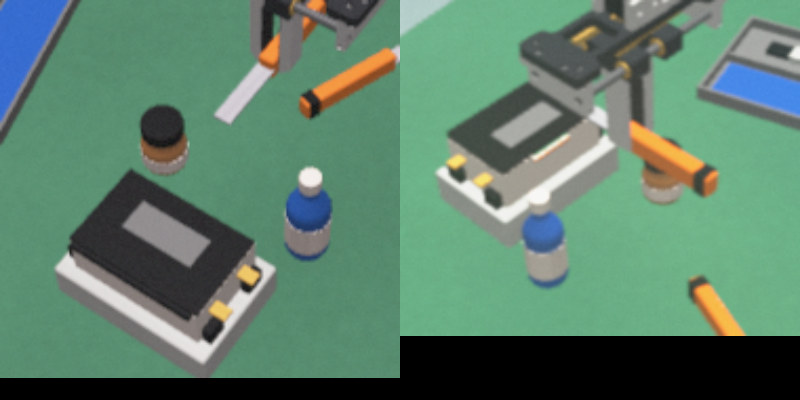

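Crop: blade tip in front of the charger at (222,112) left panel, between jar and bottle. Cover closed, slot line visible in the right panel. Descending to slot height.

>>> jog_arm --moves '[[[4,-5,-30,0.1,0.4,-0.6],[4,0,-30,0,0,0],[3,0,-22,0,0,0],[0,0,0,0,0,0]]]'

```text
clock: 5.2
eef_pos: [492.3, 39.4, 96.3]
eef_rot: [-1.395, 1.568, 0.055]
wrist_force: [-0.5, -0.5, 0.3]
finger_gap: 15.6
```

```bash
python3 - <<'E'
from h import *
pose(82.8,[496.8,32.3,93.5])
E
```

```text
t 5.2 tcp [492.3  39.4  96.3] toolx [ 0.002  0.    -1.   ] jaw [0.12  0.993 0.   ] jawdeg 83.13 q [ 0.01  0.33  1.81  0.    1.   -1.45] F [-0.5 -0.5  0.3] gap 15.6
 rotvec to 82.8 [-0.01  0.14 -0.33]
 rotvec to 262.8 [-2.2000e-01 -1.0000e-02  1.7967e+02]
 shift [ 4.5 -7.1 -2.8]
```

>>> jog_arm --moves '[[[2,-7,-2.5,0,0,-0.3],[0,0,0,0,0,0]]]'

```text
clock: 5.4
eef_pos: [495.0, 33.3, 94.8]
eef_rot: [-1.406, 1.568, 0.042]
wrist_force: [-0.3, 0.3, -0.8]
finger_gap: 15.3
```

```bash
cat > meas.py <<'E'
from h import *
from m import comps
import sys
pose(82.8,[496.8,32.3,93.5])
for n in ('scene','side'):
    im,d=manip.camera(n); cv2.imwrite(f'pics/{n}_{sys.argv[1]}.png',im); h,s,v=hsv(im)
    w=cloud(n,d); near=(w[...,0]>380)&(w[...,0]<760)&(abs(w[...,1])<130)&(w[...,2]>70)
    print('steel');comps(n,im,(s<60)&(v>100)&near&(w[...,2]>74)&(w[...,2]<92)&(w[...,0]>480)&(w[...,0]<608),d,20)
    print('cover');mm=cv2.morphologyEx((near&(w[...,2]>84)&(w[...,2]<180)&(v<90)&(s<120)&(w[...,0]>595)).astype(np.uint8),cv2.MORPH_OPEN,np.ones((3,3)));comps(n,im,mm>0,d,300)
a=cv2.imread(f'pics/scene_{sys.argv[1]}.png')[180:360,210:400]; b=cv2.imread(f'pics/side_{sys.argv[1]}.png')[140:300,200:390]
a=cv2.resize(a,(400,400*180//190),interpolation=2); b=cv2.resize(b,(400,400*160//190),interpolation=2); c=np.zeros((400,800,3),np.uint8); c[:a.shape[0],:400]=a; c[:b.shape[0],400:]=b; cv2.imwrite(f'pics/c_{sys.argv[1]}.png',c)
E
python3 meas.py a
```

```text
t 5.4 tcp [495.   33.3  94.8] toolx [ 0.003  0.    -1.   ] jaw [0.123 0.992 0.   ] jawdeg 82.92 q [-0.01  0.33  1.81  0.    1.   -1.45] F [-0.3  0.3 -0.8] gap 15.3
 rotvec to 82.8 [-0.01  0.17 -0.12]
 rotvec to 262.8 [-2.7000e-01 -1.0000e-02  1.7988e+02]
 shift [ 1.8 -1.  -1.3]
steel
scene [340. 245.] 23 ztop 91.5 med [507.   49.6  86.6] rect [501.4  53.2] [ 6.5 17.9] 60.8 R 504.0
scene [320. 258.] 273 ztop 85.0 med [544.7  29.6  82.3] rect [544.5  29.5] [17.6 67. ] 83.5 R 545.0
cover
scene [285. 298.] 2452 ztop 89.8 med [653.5  16.9  87.1] rect [643.7  13.9] [129.9  90. ] 82.8 R 644.0
steel
side [257. 220.] 103 ztop 89.8 med [602.7  57.9  81.9] rect [602.8  60.1] [41.   6.3] 89.0 R 606.0
side [292. 223.] 52 ztop 87.5 med [532.9  28.9  85.8] rect [533.   28.3] [10.6 30.8] 46.5 R 534.0
cover
side [249. 199.] 802 ztop 92.2 med [658.   34.9  90.1] rect [640.1  12.2] [128.   84.7] 83.3 R 640.0
```

View pics/c_a.png

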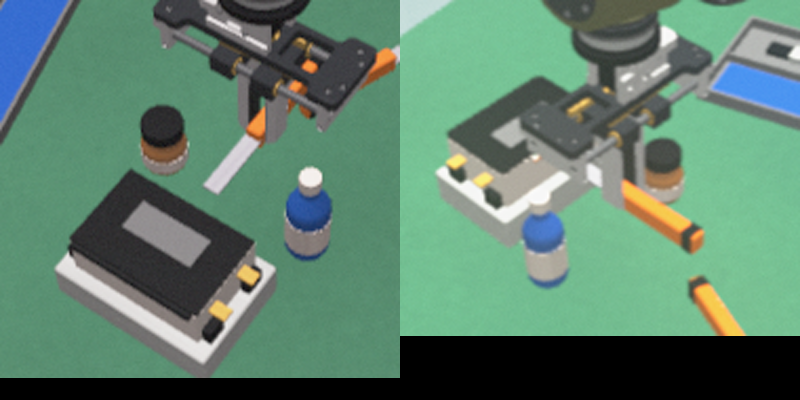

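Left panel: blade tip at (212,188), level with the slot and short of the cover edge. Inserting slowly.

>>> jog_arm --moves '[[[2,-2,-1.5,0,0.1,0],[7,-1,0,0,0,0],[0,0,0,0,0,0]]]' --squeeze 60

```text
clock: 5.8
eef_pos: [505.7, 30.3, 95.6]
eef_rot: [-1.399, 1.565, 0.048]
wrist_force: [0.3, -0.9, 0.0]
finger_gap: 15.3
```

```bash
python3 - <<'E'
from h import *
pose(82.8,[539,27,93.5])
E
```

```text
t 5.8 tcp [505.7  30.3  95.6] toolx [ 0.005  0.    -1.   ] jaw [0.123 0.992 0.001] jawdeg 82.91 q [-0.01  0.35  1.78  0.    1.01 -1.46] F [ 0.3 -0.9  0. ] gap 15.3
 rotvec to 82.8 [-0.01  0.31 -0.11]
 rotvec to 262.8 [-4.9000e-01 -2.0000e-02  1.7989e+02]
 shift [33.3 -3.3 -2.1]
```

```bash
cat > avg.py <<'E'
from h import *
from m import comps
L=[];A=[]
for i in range(6):
    s=manip.read_state(); L.append(s['eef_pos']); A.append(Ro.from_euler('xyz',s['eef_rot']).as_matrix()[:,0]); im,d=manip.camera('scene')
print('avg tcp',np.mean(L,0).round(2),'std',np.std(L,0).round(2),'toolx',np.mean(A,0).round(4),'F',s['wrist_force'].round(1),'gap',round(s['finger_gap'],1),s['clock'])
h,s,v=hsv(im);w=cloud('scene',d);near=(abs(w[...,1])<130)
k,l,st,c=cv2.connectedComponentsWithStats(((s<60)&(v>100)&near&(w[...,2]>74)&(w[...,2]<180)&(w[...,0]>505)&(w[...,0]<640)).astype(np.uint8))
i=1+np.argmax(st[1:,4]); q=w[cv2.erode((l==i).astype(np.uint8),np.ones((3,3)))>0]; q=q[~np.isnan(q[:,0])]
A=np.c_[q[:,0]-q[:,0].mean(),np.ones(len(q))]; print('blade c',q.mean(0).round(1),'dz/dx',np.linalg.lstsq(A,q[:,2],rcond=None)[0].round(3),len(q))
m=(v<90)&(s<120)&near&(w[...,2]>84)&(w[...,2]<190)&(w[...,0]>598)&(w[...,0]<760); m=cv2.erode(m.astype(np.uint8),np.ones((3,3)))>0;q=w[m]
if len(q)>50:
    A=np.c_[q[:,0]*.992-q[:,1]*.125,np.ones(len(q))]; sl=np.linalg.lstsq(A,q[:,2],rcond=None)[0][0]; print('cover slope deg',np.degrees(np.arctan(-sl)).round(1),'med',np.median(q,0).round(1),len(q))
cv2.imwrite('pics/last.png',im)
E
python3 avg.py
```

```text
avg tcp [504.99  30.46  95.3 ] std [0.38 0.07 0.17] toolx [ 4.6e-03  3.0e-04 -1.0e+00] F [-0.5 -0.2 -1.2] gap 15.1 6.05
blade c [629.   12.1  87.7] dz/dx [6.7000e-02 8.7694e+01] 304
cover slope deg 0.0 med [657.1  15.   87.1] 1632
```

>>> jog_arm --moves '[[[0,0,-2.2,0,0.3,0],[0,0,0,0,0,0]]]'

```text
clock: 6.3
eef_pos: [504.5, 30.6, 92.7]
eef_rot: [1.525, 1.569, 2.972]
wrist_force: [-0.8, 0.7, -1.2]
finger_gap: 15.5
```

```bash
sed -i 's/w\[...,0\]<640/w[...,0]<597/' avg.py; python3 avg.py
```

```text
avg tcp [504.57  30.59  92.97] std [0.05 0.01 0.12] toolx [-1.1e-03  3.0e-04 -1.0e+00] F [-0.1 -0.5  0.6] gap 15.5 6.55
blade c [555.   26.5  80.3] dz/dx [6.0000e-03 8.0297e+01] 159
cover slope deg -0.1 med [656.8  14.8  87. ] 1553
```

>>> jog_arm --moves '[[[10,-1.3,0.5,0,0,0],[10,-1.3,0,0,0,0],[0,0,0,0,0,0]]]'

```text
clock: 6.9
eef_pos: [526.7, 27.7, 93.9]
eef_rot: [-0.171, 1.571, 1.276]
wrist_force: [-0.7, 0.5, -0.7]
finger_gap: 15.1
```

```bash
python3 avg.py
```

```text
avg tcp [525.72  27.86  93.79] std [0.54 0.09 0.08] toolx [-7.e-04  3.e-04 -1.e+00] F [-0.5 -0.3 -0.4] gap 15.6 7.15
blade c [568.6  24.7  81.2] dz/dx [7.0000e-03 8.1153e+01] 142
cover slope deg 0.1 med [656.9  18.7  87.1] 1610
```

>>> jog_arm --moves '[[[7,-1,-0.3,0,0,0],[7,-1,0,0,0,0],[0,0,0,0,0,0]]]'

```text
clock: 7.5
eef_pos: [540.4, 25.9, 93.9]
eef_rot: [0.898, 1.57, 2.346]
wrist_force: [-0.6, 0.0, -0.5]
finger_gap: 15.2
```

```bash
python3 avg.py; python3 -c "
import cv2;a=cv2.imread('pics/last.png')[200:350,220:400];cv2.imwrite('pics/ins.png',cv2.resize(a,None,fx=3,fy=3,interpolation=2))"
```

```text
avg tcp [539.74  25.96  93.75] std [0.36 0.06 0.06] toolx [-8.e-04  3.e-04 -1.e+00] F [-0.9 -0.1 -1.2] gap 15.5 7.75
blade c [548.1  45.  110.6] dz/dx [9.50000e-02 1.10569e+02] 91
cover slope deg 0.0 med [655.8  21.5  87.1] 1627
```

View pics/ins.png

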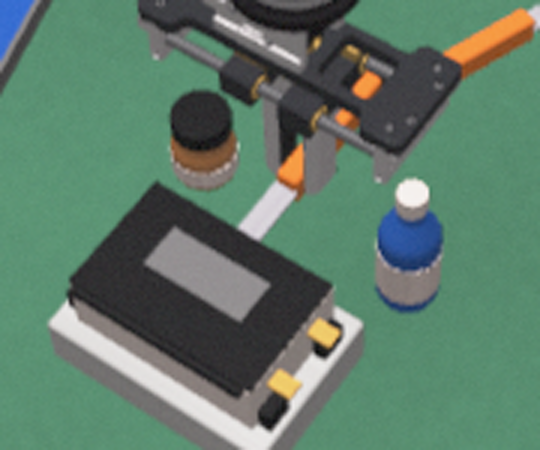

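Blade enters under the middle of the cover's front edge at about (250,230); cover still closed, no contact force. Tip is about 18 mm in. Levering up along the arc.

>>> jog_arm --moves '[[[0,0,6,0,0,0],[1,0,7,0,0,0],[1,0,6,0,0,0],[0,0,0,0,0,0]]]'

```text
clock: 8.2
eef_pos: [541.0, 26.0, 114.2]
eef_rot: [1.582, 1.569, 3.03]
wrist_force: [0.1, 0.4, -2.5]
finger_gap: 15.3
```

```bash
python3 avg.py
```

```text
avg tcp [540.87  26.02 113.63] std [0.11 0.02 0.35] toolx [-2.4e-03  2.0e-04 -1.0e+00] F [-0.8 -0.3 -0.3] gap 15.1 8.45
blade c [550.2  44.3 132.3] dz/dx [  0.54  132.257] 120
cover slope deg 16.4 med [654.6  15.8  95.4] 2270
```

>>> jog_arm --moves '[[[3,-0.4,8,0,0,0],[4,-0.5,8,0,0,0],[5,-0.6,7,0,0,0],[5,-0.6,7,0,0,0],[0,0,0,0,0,0]]]'

```text
clock: 9.0
eef_pos: [558.4, 23.8, 145.3]
eef_rot: [1.623, 1.565, 3.071]
wrist_force: [-0.6, 0.3, -2.3]
finger_gap: 15.4
```

```bash
python3 avg.py
```

```text
avg tcp [557.8   23.91 144.47] std [0.38 0.05 0.45] toolx [-6.8e-03  5.0e-04 -1.0e+00] F [-0.6 -0.2 -0.8] gap 15.6 9.25
blade c [566.3  42.4 156.3] dz/dx [6.60000e-02 1.56304e+02] 104
cover slope deg 48.4 med [662.7  15.4 110.7] 2166
```

>>> jog_arm --moves '[[[6,-0.8,5,0,-0.3,0],[7,-0.9,4,0,0,0],[7,-0.9,3,0,0,0],[8,-1,2,0,0,0],[0,0,0,0,0,0]]]'

```text
clock: 9.8
eef_pos: [587.3, 20.1, 159.1]
eef_rot: [1.519, 1.567, 2.967]
wrist_force: [-0.0, 0.4, -0.3]
finger_gap: 15.2
```

```bash
sed -i 's/<190)&(w\[...,0\]>598)/<190)\&(w[...,0]>618)/' avg.py; python3 avg.py
```

```text
avg tcp [586.56  20.25 158.83] std [0.44 0.07 0.16] toolx [-4.2e-03  7.0e-04 -1.0e+00] F [ 0.1  0.2 -0.9] gap 15.7 10.05
blade c [545.3 103.8 107.7] dz/dx [ -0.202 107.694] 74
cover slope deg 77.4 med [677.3  14.7 124.6] 1517
```

>>> jog_arm --moves '[[[8,-1,0,0,0,0],[8,-1,0,0,0,0],[0,0,0,0,0,0]]]'

```text
clock: 10.4
eef_pos: [603.1, 18.2, 159.1]
eef_rot: [1.549, 1.566, 2.998]
wrist_force: [0.1, -0.3, -1.2]
finger_gap: 15.6
```

```bash
python3 avg.py; python3 -c "
import cv2;a=cv2.imread('pics/last.png')[180:350,200:400];cv2.imwrite('pics/open.png',cv2.resize(a,None,fx=3,fy=3,interpolation=2))"
```

```text
avg tcp [602.51  18.35 159.01] std [0.34 0.06 0.06] toolx [-5.2e-03  7.0e-04 -1.0e+00] F [ 0.1  0.3 -0.7] gap 15.9 10.65
blade c [545.3 103.6 107.6] dz/dx [ -0.11  107.551] 67
cover slope deg -86.7 med [687.9   9.3 131.4] 1164
```

View pics/open.png

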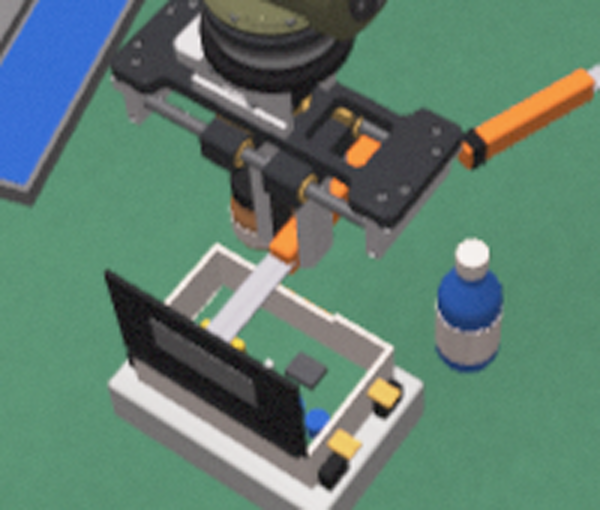

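Cover stands at about 90°, knife tip touching its underside near (225,330), board clear. Backing out.

>>> jog_arm --moves '[[[-15,2,0,0,0,0],[-40,5,3,0,-0.3,0],[-40,5,15,0,0,0],[-20,-15,30,0,0,5],[0,-40,0,0,0,5]]]'

```text
clock: 11.2
eef_pos: [482.2, -22.5, 207.3]
eef_rot: [1.448, 1.57, 3.079]
wrist_force: [0.5, -0.2, -1.5]
finger_gap: 15.4
```

>>> jog_arm --moves '[[[0,-45,0,0,0,5],[0,-45,0,0,0,0],[0,-45,0,0,0,0],[0,-45,0,0,0,0],[0,0,0,0,0,0]]]'

```text
clock: 11.7
eef_pos: [480.2, -211.7, 210.1]
eef_rot: [-2.194, 1.565, -0.468]
wrist_force: [0.4, 1.6, -0.7]
finger_gap: 15.4
```

```bash
cat > tray.py <<'E'
from h import *
import sys
pose(99,[479,-263,30.5]); p=manip.camera_params('wrist'); im,d=manip.camera('wrist'); cv2.imwrite(f'pics/{sys.argv[1]}.png',im)
h,s,v=hsv(im); print('blue');fit((h>100)&(h<125)&(s>170)&(v>90),p,7,300)
print('orange');fit((h>=5)&(h<=25)&(s>170)&(v>140),p,float(sys.argv[2]),400)
im,d=manip.camera('scene'); h,s,v=hsv(im); w=cloud('scene',d); cv2.imwrite(f'pics/{sys.argv[1]}s.png',im)
m=(v<90)&(s<120)&(abs(w[...,1])<130)&(w[...,2]>84)&(w[...,2]<190)&(w[...,0]>618)&(w[...,0]<760);q=w[m]; x=q[:,0]*.992-q[:,1]*.125
print('cover',x.min(),x.max(),q[:,2].min(),q[:,2].max(), 'slope pts', [(int(a),round(float(np.median(x[(q[:,2]>a)&(q[:,2]<a+10)])),1)) for a in range(90,170,20) if ((q[:,2]>a)&(q[:,2]<a+10)).sum()>5])
E
python3 tray.py w3 180
```

```text
t 11.7 tcp [ 480.2 -211.7  210.1] toolx [ 0.005 -0.003 -1.   ] jaw [-0.155  0.988 -0.003] jawdeg 98.9 q [-0.49  0.25  1.62  0.    1.27 -2.21] F [ 0.4  1.6 -0.7] gap 15.4
 rotvec to 99 [0.15 0.29 0.1 ]
 rotvec to 279 [   0.45   -0.23 -179.9 ]
 shift [  -1.2  -51.3 -179.6]
blue
 px [260. 191.] 4942 med [ 466.3 -278.6] rect [ 471.  -263.7] [196.6  58.7] 8.66
 px [151. 423.] 837 med [ 810.3 -410.3] rect [ 815.2 -423.6] [ 48.6 133.3] 21.97
orange
 px [579. 156.] 1333 med [378.5 -70.8] rect [377.3 -70.2] [13.9 53.1] 62.28
 px [321. 234.] 6442 med [ 451.2 -216.4] rect [ 455.9 -215.9] [109.3  18.5] 9.15
cover 677.4632749369267 683.6333995647059 84.0954296989202 170.3188846510144 slope pts [(90, 679.7), (110, 680.4), (130, 681.5), (150, 681.8)]
```

View pics/w3.png

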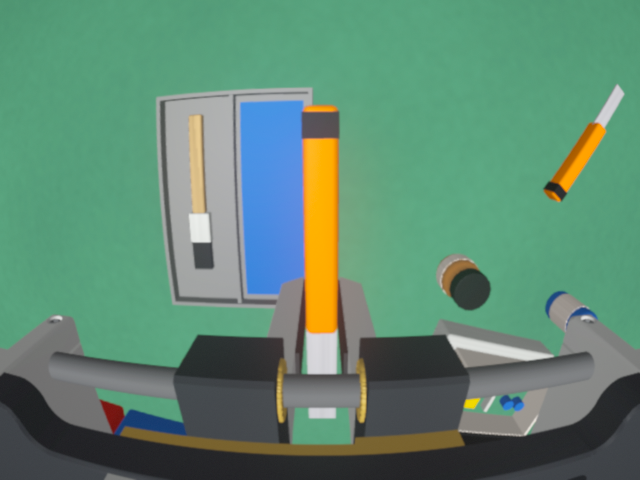

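Wrist view: the tray with the blue lane at (275,195), the brush at (200,190) in the other lane, and the knife parallel to the lane. The cover is seen upright. Shifting over the pad and lowering.

>>> jog_arm --moves '[[[-1,-25,0,0.1,0.3,0],[-1,-25,-20,0,0,0],[0,0,-45,0,0,0],[0,0,-45,0,0,0],[0,0,0,0,0,0]]]'

```text
clock: 12.3
eef_pos: [480.0, -253.7, 99.3]
eef_rot: [-2.098, 1.567, -0.363]
wrist_force: [-1.5, 0.2, 0.4]
finger_gap: 15.8
```

```bash
sed -i 's/pose(99,\[479,-263,30.5\])/pose(98.7,[478,-262.5,30.5])/' tray.py; python3 tray.py w4 80
```

```text
t 12.3 tcp [ 480.  -253.7   99.3] toolx [ 0.004 -0.001 -1.   ] jaw [-0.164  0.987 -0.002] jawdeg 99.42 q [-0.55  0.42  1.67  0.    1.05 -2.29] F [-1.5  0.2  0.4] gap 15.8
 rotvec to 98.7 [ 0.08  0.21 -0.72]
 rotvec to 278.7 [-3.3000e-01  1.3000e-01  1.7928e+02]
 shift [ -2.   -8.8 -68.8]
blue
 px [314. 105.] 1518 med [ 379.7 -277.4] rect [ 385.9 -276.2] [25.3 59.8] 8.95
orange
 px [321. 235.] 6311 med [ 448.6 -259.2] rect [ 452.9 -258.3] [102.6  17.5] 9.41
cover 676.7468389274053 683.6690219616183 84.02954255274594 170.39407762831806 slope pts [(90, 679.6), (110, 680.4), (130, 681.4), (150, 681.9)]
```

>>> jog_arm --moves '[[[-2,-8,0,0,0.2,-0.7],[0,0,-25,0,0,0],[0,0,-25,0,0,0],[0,0,0,0,0,0]]]'

```text
clock: 12.8
eef_pos: [484.9, -265.7, 64.4]
eef_rot: [-2.355, 1.547, -0.632]
wrist_force: [-0.7, -0.3, -0.3]
finger_gap: 15.5
```

```bash
python3 tray.py w5 45
```

```text
t 12.8 tcp [ 484.9 -265.7   64.4] toolx [ 0.019 -0.014 -1.   ] jaw [-0.152  0.988 -0.017] jawdeg 98.73 q [-0.57  0.48  1.68 -0.    0.96 -2.29] F [-0.7 -0.3 -0.3] gap 15.5
 rotvec to 98.7 [ 0.81  1.11 -0.03]
 rotvec to 278.7 [ -1.75   1.28 179.95]
 shift [ -6.9   3.2 -33.9]
blue
 px [352. 140.] 6057 med [ 391.4 -256. ] rect [ 449.  -266.4] [153.8  60. ] 8.77
orange
 px [320. 235.] 6286 med [ 453.7 -271.1] rect [ 458.1 -270.7] [102.9  17.5] 9.37
cover 677.2158411794279 683.9123716828732 84.00520581396412 170.23577668044192 slope pts [(90, 679.6), (110, 680.4), (130, 681.4), (150, 681.8)]
```

>>> jog_arm --moves '[[[-3,1,0,0.8,1.1,0],[-2,1,-8,0,0,0],[0,0,0,0,0,0]]]'

```text
clock: 13.2
eef_pos: [482.1, -265.2, 62.7]
eef_rot: [-2.285, 1.563, -0.561]
wrist_force: [-1.0, 0.9, -0.6]
finger_gap: 15.6
```

```bash
python3 tray.py w6 45
```

```text
t 13.2 tcp [ 482.1 -265.2   62.7] toolx [ 0.006 -0.004 -1.   ] jaw [-0.152  0.988 -0.005] jawdeg 98.73 q [-0.57  0.48  1.67  0.    0.98 -2.29] F [-1.   0.9 -0.6] gap 15.6
 rotvec to 98.7 [ 0.23  0.36 -0.03]
 rotvec to 278.7 [ -0.57   0.36 179.97]
 shift [ -4.1   2.7 -32.2]
blue
 px [349. 138.] 5017 med [ 388.5 -256.5] rect [ 444.2 -267.2] [144.2  60.2] 8.61
orange
 px [320. 235.] 6289 med [ 450.3 -270.5] rect [ 454.5 -269.8] [101.7  17.3] 8.97
cover 677.6081564138909 683.9898876284097 84.06021162724419 170.77147621277325 slope pts [(90, 679.6), (110, 680.4), (130, 681.4), (150, 681.9)]
```

>>> jog_arm --moves '[[[-3,2,-12,0.2,0.3,0],[-1,1,-10,0,0,0],[0,0,-4,0,0,0],[0,0,0,0,0,0],[0,0,0,0,0,0]]]'

```text
clock: 13.8
eef_pos: [477.8, -261.9, 34.4]
eef_rot: [-2.039, 1.57, -0.316]
wrist_force: [-0.3, 0.3, 0.3]
finger_gap: 15.7
```

```bash
python3 tray.py w7 24
```

```text
t 13.8 tcp [ 477.8 -261.9   34.4] toolx [ 0.001 -0.    -1.   ] jaw [-0.152  0.988 -0.   ] jawdeg 98.74 q [-0.57  0.52  1.7   0.    0.92 -2.29] F [-0.3  0.3  0.3] gap 15.7
 rotvec to 98.7 [ 0.01  0.03 -0.04]
 rotvec to 278.7 [-5.0000e-02  2.0000e-02  1.7996e+02]
 shift [ 0.2 -0.6 -3.9]
blue
 px [337. 135.] 6127 med [ 387.5 -259.6] rect [ 435.9 -268.6] [127.5  60.4] 8.59
 px [270. 279.] 626 med [ 478.4 -290. ] rect [ 478.2 -289.2] [55.5  6.8] 8.63
orange
 px [320. 235.] 6282 med [ 444.1 -267.3] rect [ 448.1 -266.6] [97.5 16.6] 8.82
cover 677.0882722683521 684.3891910515051 84.0711501701522 171.1108886860097 slope pts [(90, 679.5), (110, 680.4), (130, 681.5), (150, 681.9)]
```

>>> jog_arm --moves '[[[0,0,-3.5,0,0,0],[0,0,0,0,0,0]]]'

```text
clock: 14.1
eef_pos: [478.2, -262.1, 31.4]
eef_rot: [-2.205, 1.569, -0.482]
wrist_force: [0.2, 0.3, -1.2]
finger_gap: 15.3
```

```bash
python3 tray.py w8 29
```

```text
t 14.1 tcp [ 478.2 -262.1   31.4] toolx [ 0.002 -0.001 -1.   ] jaw [-0.152  0.988 -0.001] jawdeg 98.74 q [-0.57  0.53  1.7   0.    0.91 -2.29] F [ 0.2  0.3 -1.2] gap 15.3
 rotvec to 98.7 [ 0.05  0.1  -0.04]
 rotvec to 278.7 [-1.5000e-01  8.0000e-02  1.7996e+02]
 shift [-0.2 -0.4 -0.9]
blue
 px [339. 138.] 6708 med [ 388.2 -258.7] rect [ 436.6 -268.3] [128.8  60.6] 8.81
 px [270. 280.] 650 med [ 477.5 -290.1] rect [ 479. -289.] [51.5  7.1] 8.1
orange
 px [320. 235.] 6280 med [ 442.4 -267.9] rect [ 446.2 -267.2] [92.9 15.8] 8.84
cover 677.3159093855714 683.6537704477372 84.05326740955134 170.49784894004998 slope pts [(90, 679.5), (110, 680.4), (130, 681.4), (150, 681.8)]
```

Under a millimetre above the pad. Opening modestly, then lifting away.

>>> jog_arm --moves '[[[0,0,-0.5,0,0,0],[0,0,0,0,0,0],[0,0,0,0,0,0],[0,0,0,0,0,0]]]' --gripper -0.25

```text
clock: 14.6
eef_pos: [478.6, -262.4, 31.7]
eef_rot: [-2.25, 1.567, -0.526]
wrist_force: [-0.2, -0.4, 0.5]
finger_gap: 35.2
```

>>> jog_arm --moves '[[[0,0,10,0,0,0],[0,0,35,0,0,0],[0,0,45,0,0,0],[0,0,45,0,0,0],[0,0,0,0,0,0]]]'

```text
clock: 15.1
eef_pos: [477.4, -261.7, 173.8]
eef_rot: [-2.251, 1.569, -0.527]
wrist_force: [-0.1, 0.9, -0.5]
finger_gap: 35.2
```

```bash
python3 tray.py w9 29; python3 - <<'E'
from h import *
p=manip.camera_params('wrist'); im=cv2.imread('pics/w9.png');h,s,v=hsv(im); fit((s<50)&(v>130),p,19,300)
E
```

```text
t 15.1 tcp [ 477.4 -261.7  173.8] toolx [ 0.002 -0.001 -1.   ] jaw [-0.152  0.988 -0.001] jawdeg 98.74 q [-0.57  0.33  1.6   0.    1.21 -2.29] F [-0.1  0.9 -0.5] gap 35.2
 rotvec to 98.7 [ 0.06  0.11 -0.04]
 rotvec to 278.7 [-1.7000e-01  1.0000e-01  1.7996e+02]
 shift [   0.6   -0.8 -143.3]
blue
 px [335. 124.] 1169 med [ 381.5 -259.5] rect [ 394.8 -274.9] [42.4 59. ] 8.78
 px [323. 278.] 3446 med [ 526.6 -244.6] rect [ 515.2 -256.8] [107.8  59.8] 8.85
 px [630. 336.] 321 med [557.7 180.3] rect [558.6 183.4] [73.6 20.5] 69.55
orange
 px [623. 175.] 1176 med [365.1  43.2] rect [361.8  45. ] [28.5 87.4] 62.23
 px [320. 194.] 1817 med [ 444.6 -267.9] rect [ 446.3 -267.7] [93.1 13.7] 9.34
cover 677.4851193790716 683.8346556137759 84.18180994974209 170.84496170794603 slope pts [(90, 679.5), (110, 680.4), (130, 681.3), (150, 681.7)]
 px [268. 216.] 23189 med [ 468.9 -316.8] rect [ 491.6 -276.5] [262.3 191.5] 8.79
 px [321. 282.] 1072 med [ 521.  -253.4] rect [ 522.  -253.6] [62.2 14.9] 9.17
 px [500. 288.] 432 med [501.4 -79.7] rect [505.1 -72. ] [32.6 44.9] 57.72
 px [323. 321.] 371 med [ 560.7 -245.5] rect [ 548.9 -249.2] [29.1 65.8] 8.65
 px [571. 378.] 6680 med [618.7  80.6] rect [610.7  78. ] [185.5 225.8] 41.39
 px [ 92. 379.] 816 med [ 695. -504.] rect [ 696.  -511.8] [ 16.4 131.4] 8.5
 px [321. 398.] 1994 med [ 653.5 -232.8] rect [ 653.4 -232.3] [ 18.3 175.8] 8.74
 px [383. 420.] 325 med [ 673.4 -159.1] rect [ 677.8 -159.2] [67.7 28.2] 34.93
```

View pics/w9s.png

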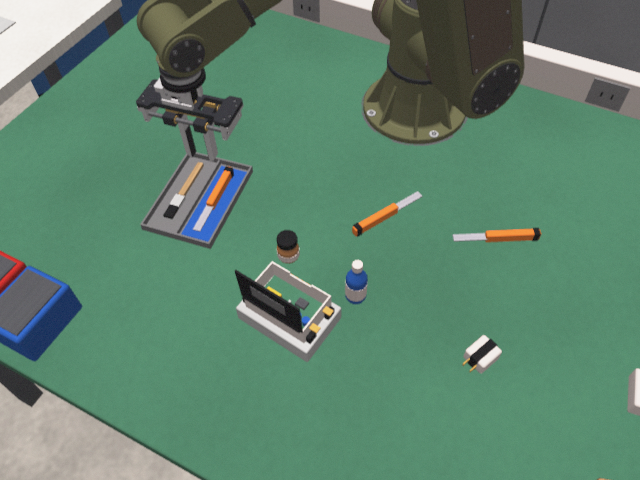

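The scene shows the knife lying on the blue pad at (213,200), the cover upright at (270,300), and the bystanders in place. Handing in.

```bash
python3 -c "
from cell import manip
manip.sign_off()"
```

```text
the job is handed in; nothing more can be done
```

The job is handed in at about 15 s of the 61 s allowed. The cover stands open and the knife lies on the blue pad; no verdict was reported.

- **Knife:** I took the one farthest from the base (568 mm), beside the plug.
- **Cover:** I slid the blade about 18 mm under the closed cover and levered it up along its arc. After I backed out it stood at about 90° and stayed there in every later image.
- **Placing:** By the last wrist image the knife lies along the blue lane, within a few mm of its centre line. The tip is about 25 mm inside its limit.
- **Bystanders:** In the last scene picture the bottle, jar, plug and brush look unmoved and upright; I judged this by eye and did not re-measure them.
- **Contacts:** Wrist force stayed below 4 N in every reading, and I saw no sign of the robot touching the cover or the knife touching the board.
- **Disagreements:** The side camera read heights 2 to 4 mm higher than the scene camera. The measured TCP pose scattered by about 1 mm, so I averaged it before inserting the blade. One lowering move over the tray fell short and left the tool tilted by about 1.4°; I corrected that before releasing the knife.

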